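Walk the heavy power supply home into its shelf bay and lock it

ROBOT

A 6-joint arm with a two-finger parallel gripper is mounted at the origin on the work surface. World frame = base frame: x ahead of the robot, y to its left, z up, the work surface at z = 0. Lengths are in mm, angles in rad, forces in N, time in s.
With the tool pointing down it reaches from about 300 to 775 mm from the base axis. Payload 14.6 kg.
Tool frame: the origin (TCP) lies at the very end of the fingers, on their centre line; the grasp point (between the pads) lies behind it (ctrl.hold_point_z is the y of the grasp point in the tool frame, in mm); y points along the fingers, z is the direction in which the jaws open and shut, and the axes are right-handed (so a half turn about y gives the same grasp; the last joint's range is limited). The gripper opens to 94 mm and grips with 3 to 60 N. Pads are 16 mm wide; open, the fingers measure 119 mm over their backs; the gripper's body (75 mm by 177 mm) begins 78 mm behind the grasp point.
Start: joints at [-1.248, 0.3, 1.521, -0, 1.321, -0.067], TCP at [208.994, -508.734, 176.246] pointing down, gripper open.
Joint ranges: [-3.03, 3.03], [-0.79, 2.21], [0.23, 2.52], [-1.04, 4.18], [0, 3.07], [-2.55, 2.55]. Speed limits (rad/s): [2.22, 2.22, 2.57, 3.14, 3.14, 3.14].

INTERFACE

Orientations are given as a 3x3 rotation matrix whose columns are the frame's x, y, z axes.
In Python, from bench import ctrl, grab_frame, calibration gives the robot as it stands. The module is installed in compiled form; this text tells all that it offers.
- The arm moves only by the tool carry_out, never from a script. Its arguments are lists of equal length, an entry for each row: "delta_pos": the shift along the tool's x, y, z in mm, a list of three; "rot": the turn, a rotation vector about the tool's x, y, z in degrees, a list of three; "jaw": the finger opening in mm, from 0 to 94. A call has 1 to 20 rows; each row shifts and turns the commanded pose from where the row before left it, along the tool's axes as they then stand; what a row does not reach is not made up. A row lasts 1/8 s, in which the tool goes at most 62.5 mm and 10.7 degrees, less where a joint would pass 70% of its speed; a pose out of reach is approached as far as the arm can. A call with a gripper value outside its range is refused whole. The fingers move at their own pace and stop on an object; "newtons" is the grip in N (left out, the last holds). Time passes only in rows, so rows that do not move let the fingers close. It gives the time, the measured TCP pose, the force and the opening at its end, in the units of the state.
- ctrl.sense(): the state, without advancing time (a new reading comes with each control period).
- grab_frame(name): name is "side" or "top" or "wrist"; returns (picture, depth): 400x640x3 uint8, red, green, blue; 400x640 float32, mm along the optical axis (not along the pixel's ray), 0 where there is no reading.
- calibration(name): a dict with "fx", "fy", "cx", "cy" (pixels), "k1" (the pictures are not rectified: a ray, as slopes to the right and down, at radius r is drawn at 1 + k1 r^2 times it, then the intrinsics apply), "rvec" (rotation vector, rad) and "tvec" (3), from world to camera coordinates, as OpenCV has them; the wrist camera has in their place "T_tool_cam" (4x4, takes a point from camera to tool coordinates, whose origin is the TCP and whose axes are the tool frame's). Camera axes: x right, y down, z forward; pixel columns grow to the right and rows downward; lengths in mm; the calibration is good to about 2 mm. A picture is of the moment at which its call begins: read the wrist's pose just before it. calibration takes no time and is no camera call.
- ctrl.close_job(): hands the job in, once; it reports no verdict.
The state is a dict: "time": time; "joints": joint angles; "qd": joint speeds; "tau": joint torques, N m; "position": TCP position; "tcp_rot": TCP orientation; "ft_force": force on the tool from outside, world axes, zero at the start; "torque": the same for the moment, N m; "grip_width": finger opening in mm.
Only numpy, scipy, OpenCV 4.12 (cv2) and the standard library are available. Lean on these libraries where they do the work, as an engineer would, in place of code of your own. Each camera call takes 0.05 s, during which the arm holds its last target. There are 200 camera calls.

TASK

Walk the heavy grey power supply forward into its bay on the steel shelf by pushing its two rear corners in turn, a little at a time so that it never slews more than about 20 degrees from the bay, until it has pushed the spring-loaded back plate fully in and sits straight. Slide it flat on the shelf, push with no more than 25 N, and do not press on the black plastic terminal cover in the middle of its rear face. Then swing the keeper round behind its left rear corner until it stops, let go, and leave the other stock where it is.

Things in the scene. Friction and masses are not known exactly. Their poses are not given: they have to be found in the camera images.
- case: The power supply: flat-bottomed grey sheet-steel box, 120 mm (its x) by 180 mm (y) by 80 mm tall, no feet or handles, too big to grasp. About 1 kg (0.75 to 1.2 times that), friction on the shelf about 0.6: some 3 to 8 N to slide. Origin: centre of its underside. +x is its front, which enters the bay first; the rear face looks to the robot.
- case_mid (a point): The centre of the power supply's box, half-way up, 40 mm above its underside; same axes. The rear face is 60 mm behind it (-x). The bare steel corners to push are the parts of the rear face from 50 to 90 mm left (+y) and right (-y) of the middle. Between the cheeks one corner pushed alone soon wedges (the force climbs); pushing the other corner frees it.
- cover: The black plastic terminal cover fixed on the middle of the power supply's rear face: 100 mm wide, 12 mm proud, nearly the full height of the face (4 to 78 mm). Not to be pressed on (2 N at most). Its origin is at the middle of the power supply's underside and its axes are the supply's.
- deck: Steel shelf 420 mm (x) by 560 mm (y), 20 mm thick, fixed on the table. Origin: centre of its underside; sliding surface 20 mm above that. The supply goes in along +x. The bay: two 55 mm tall steel cheeks, 194 mm apart inside, from x = 75 to 155 mm, mouths flaring from x = 75 to 42 mm out to 222 mm apart. When home, the supply's rear face is at x = 0. Side edges have 12 mm lips.
- backplate (a joint): Spring-loaded plate across the back of the bay (170 mm wide, 55 mm tall), in m: 0 is out, 0.005 is fully pressed in, against a firm rubber-backed stop. It takes 0 to 2 N to press in, less than the supply's own friction, so the supply stays where it has been pushed. The supply meets it 5 mm before home.
- home (a point): Where the supply's centre point is when it is home: fixed to the shelf, 60 mm ahead (+x) of the shelf's origin and 60 mm above it; axes parallel to the shelf's.
- keeper (a joint): Flat steel arm on an upright axis left of the bay, rad: 0 points to the shelf's +y (outward), pi/2 to its -x, pi across to -y behind the supply's left rear corner, at its end stop: closed. Starts open at 0.7 to 1.1; about 1 N at the pin turns it; it stays where left. Closed, its nose is 2.5 mm behind a supply that is home, and strikes one further out. Arm 40 to 52 mm above the sliding surface.
- hinge (a point): A point on the keeper's upright axis, 26 mm behind (-x) and 122 mm left (+y) of the shelf's origin, 66 mm above the shelf's origin. The axis stands on a 22 mm square post.
- pin (a point): The keeper's upright round steel pin, 10 mm thick, 36 mm from the keeper's axis, standing 44 mm above the arm (top 96 mm over the sliding surface) for pinching or pushing. The point is on its axis, 14 mm below its top.
- carton: A bystander: small brown carton 70 x 60 x 65 mm on the shelf to the right of the bay; origin under its centre.
- bearing: A bystander: steel ring 64 mm across, 20 mm tall, on the shelf at right; origin under its centre.
- tin: A bystander: steel tin 60 mm across, 75 mm tall, on the shelf to the left of the bay; origin under its centre.
- spanner: A bystander: spanner 180 mm long lying on the table at right; origin under its middle.
Not all that is in view belongs to the job. Leave any orange or red look-alike of the case alone.

How it is judged:
By the outcome, as a careful person would: the job done as asked, in the order asked, and still so for the second after the job is handed in, with the robot touching nothing.
It also fails if it takes over 72 s, if anything falls off the work surface, if the arm or the gripper's body presses on something with over 40 N, if the wrist force passes 120 N, or if a joint passes its speed limit or range.

## Working session

There is one attempt and no reset: what is moved stays moved. The work goes in short steps, Python scripts to look and compute and a tool call to move; the robot and the scene stay as the last step left them, time stands still between calls to the robot, and variables do not carry over. Pictures are saved under pics/ and viewed, about 8 in all and at most 12, crops included, and the job is handed in when it is done.

Besides the shell and the picture viewer there is one more tool, called by a JSON object that holds its "fn" and its "kwargs", one argument or row to a line. carry_out: Moves the arm, as the interface text tells. Its arguments: {"type":"object","properties":{"delta_pos":{"type":"array","items":{"type":"array","items":{"type":"number"}}},"rot":{"type":"array","items":{"type":"array","items":{"type":"number"}}},"jaw":{"type":"array","items":{"type":"number"}},"newtons":{"type":"number"}},"required":["delta_pos","rot","jaw"]}

```bash
mkdir -p pics; cat > h.py <<'E'
import numpy as np, cv2
from bench import ctrl, grab_frame, calibration
def cam(name, st=None):
    c=calibration(name)
    K=np.array([[c['fx'],0,c['cx']],[0,c['fy'],c['cy']],[0,0,1.]])
    D=np.array([c['k1'],0,0,0,0.])
    if 'rvec' in c:
        R=cv2.Rodrigues(np.array(c['rvec'],float))[0]; t=np.array(c['tvec'],float).ravel()
        return K,D,R.T,-R.T@t
    T=np.array(c['T_tool_cam']); Rw=np.array(st['tcp_rot']).reshape(3,3); p=np.array(st['position'])
    return K,D,Rw@T[:3,:3],Rw@T[:3,3]+p
def rays(C,px):
    u=cv2.undistortPoints(np.array(px,float).reshape(-1,1,2),C[0],C[1]).reshape(-1,2)
    return np.c_[u,np.ones(len(u))]@C[2].T
def onz(C,px,z):
    d=rays(C,px); return C[3]+d*((z-C[3][2])/d[:,2])[:,None]
def proj(C,P):
    R=C[2].T; return cv2.projectPoints(np.array(P,float).reshape(-1,1,3),cv2.Rodrigues(R)[0],-R@C[3],C[0],C[1])[0].reshape(-1,2)
def cloud(C,depth):
    v,u=np.mgrid[0:400,0:640]; d=rays(C,np.c_[u.ravel(),v.ravel()])
    return (C[3]+d*depth.reshape(-1,1)).reshape(400,640,3)
E
python3 - <<'E'
from h import *
print({k:(np.round(v,3) if k!='time' else v) for k,v in ctrl.sense().items()}, ctrl.hold_point_z)
for n in('top','side'):
    p,d=grab_frame(n); cv2.imwrite(f'pics/{n}0.png',p[:,:,::-1]); np.savez(f'{n}0.npz',p=p,d=d)
    C=cam(n); print(n,C[3].round(),C[2].round(2).tolist(),(d>0).mean())
E
```

```text
{'time': 0.0, 'joints': array([-1.248,  0.3  ,  1.522, -0.   ,  1.321, -0.067]), 'qd': array([ 0.   , -0.   , -0.001,  0.   , -0.002,  0.002]), 'tau': array([ 0.0000e+00, -5.3180e+01, -3.5274e+01,  7.1000e-02,  2.4000e-02,
       -0.0000e+00]), 'position': array([ 208.901, -508.467,  175.696]), 'tcp_rot': array([[-0.925, -0.   ,  0.38 ],
       [-0.38 ,  0.001, -0.925],
       [-0.   , -1.   , -0.001]]), 'ft_force': array([ 0.438, -0.323, -0.097]), 'torque': array([-0.022, -0.005,  0.007]), 'grip_width': np.float64(94.235)} -18.8
top [ 391.  -31. 1187.] [[0.03, -1.0, 0.08], [-1.0, -0.03, 0.0], [0.0, -0.08, -1.0]] 0.9960625
side [  118. -1240.   938.] [[0.96, -0.13, 0.24], [-0.27, -0.54, 0.79], [0.02, -0.83, -0.56]] 0.9958515625
```

View pics/top0.png

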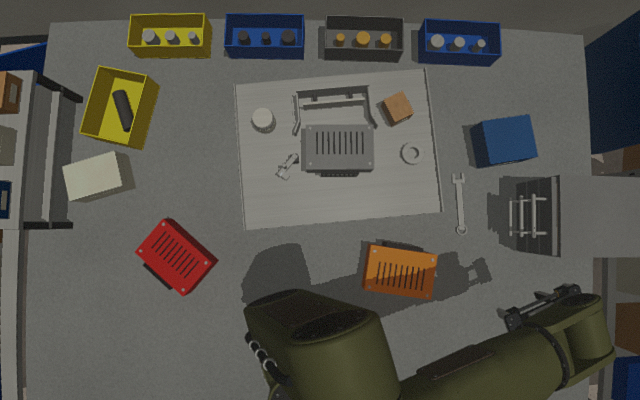

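View pics/side0.png

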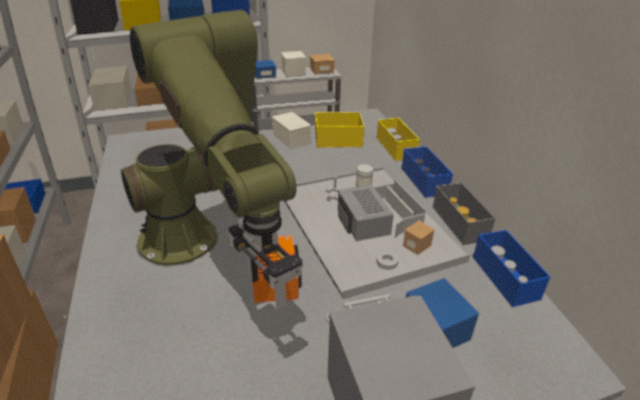

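Top view: the grey supply is at (337,147), with its bay at (335,100) and the keeper at (287,165). The look-alikes are the orange box at (400,270) and the red box at (177,257). I choose the grey one on the shelf. Next I measure it with depth and take a close crop.

```bash
python3 - <<'E'
from h import *
z=np.load('top0.npz'); p,d=z['p'],z['d']; C=cam('top'); X=cloud(C,d)
Z=X[...,2]
def rect(m,z0,name):
    m=cv2.morphologyEx(m.astype(np.uint8),cv2.MORPH_OPEN,np.ones((3,3)))
    n,l,s,c=cv2.connectedComponentsWithStats(m)
    for i in range(1,n):
        if s[i,4]<25: continue
        v,u=np.where(l==i); P=X[v,u]
        r=cv2.minAreaRect(P[:,:2].astype(np.float32)); print(name,'px',c[i].round(),s[i,4],'z',np.median(P[:,2]).round(1),'rect',np.round(r[0],1),np.round(r[1],1),round(r[2],2))
roi=np.zeros(Z.shape,bool); roi[60:235,225:450]=1
rect(roi&(Z>10)&(Z<28),20,'deck')
rect(roi&(Z>88)&(Z<112),100,'case')
rect(roi&(Z>62)&(Z<86),0,'mid')
rect(roi&(Z>34)&(Z<62),0,'low')
rect(roi&(Z>108)&(Z<125),0,'pin')
c=p[60:240,225:450,::-1]; cv2.imwrite('pics/c1.png',cv2.resize(c,None,fx=3.5,fy=3.3,interpolation=cv2.INTER_CUBIC))
E
```

```text
deck px [334. 154.] 21312 z 19.9 rect [605.4 -74.7] [422.6 556.8] 6.67
deck px [360.  95.] 75 z 20.5 rect [ 757.1 -136.7] [14.5 37.8] 5.67
deck px [334.  97.] 137 z 20.0 rect [747.9 -65.4] [15.1 79.4] 7.16
deck px [412. 153.] 87 z 19.6 rect [ 591.2 -289.2] [28.3 26.7] 88.02
case px [262. 117.] 316 z 94.5 rect [664.2 130. ] [53.8 54.4] 19.42
case px [340. 148.] 3181 z 99.9 rect [584.4 -80.2] [129.6 179.2] 1.61
mid px [324.  90.] 27 z 75.5 rect [751.2 -34.5] [ 2.7 22.3] 7.43
mid px [300.  92.] 27 z 73.8 rect [743.3  31.8] [ 5.4 22.9] 19.23
mid px [337. 101.] 194 z 76.2 rect [721.4 -72. ] [  7.7 146.3] 6.74
mid px [385. 105.] 28 z 77.2 rect [ 713.8 -200.9] [27.2  3.8] 33.24
mid px [407. 112.] 66 z 83.7 rect [ 694.2 -261.1] [16.1 43.6] 65.72
mid px [268. 128.] 36 z 78.4 rect [641.5 116.1] [ 5.7 28. ] 30.16
mid px [291. 160.] 81 z 71.7 rect [556.3  49.7] [14.3 40.6] 51.96
mid px [283. 173.] 87 z 72.0 rect [519.4  70. ] [27.4 26.4] 87.82
low px [351.  93.] 52 z 53.1 rect [ 750.9 -114.7] [21.7 23.6] 10.17
low px [362.  90.] 30 z 48.6 rect [ 763.3 -142.1] [ 5.1 25.2] 3.31
low px [339.  92.] 53 z 50.1 rect [755.9 -75.3] [ 3.2 43.1] 5.77
low px [314.  95.] 66 z 53.4 rect [737.6  -9.3] [22.8 36.8] 7.6
low px [340. 104.] 42 z 47.2 rect [719.7 -82. ] [ 2.1 37.7] 7.19
low px [312. 107.] 30 z 48.0 rect [ 7.098e+02 -6.000e-01] [ 1.8 25.5] 2.83
low px [413. 153.] 288 z 40.0 rect [ 590.6 -286.6] [59.9 61.2] 1.66
```

View pics/c1.png

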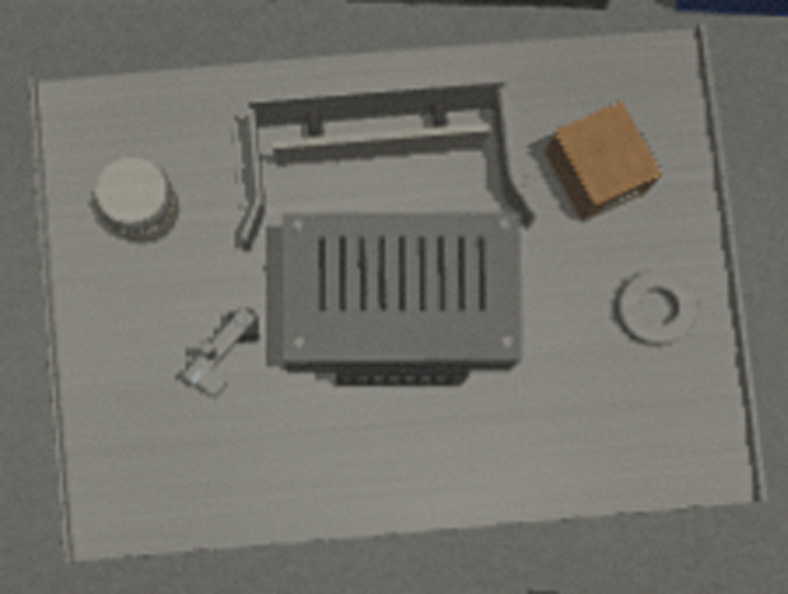

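```bash
cat >> h.py <<'E'
DO=np.array([605.4,-74.7]); DA=np.radians(6.67)
RD=np.array([[np.cos(DA),-np.sin(DA)],[np.sin(DA),np.cos(DA)]])
def w2d(P): return (np.atleast_2d(P)[:,:2]-DO)@RD
def d2w(P): return np.atleast_2d(P)@RD.T+DO
def st():
    s=ctrl.sense(); R=np.array(s['tcp_rot']); f=np.array(s['ft_force']); q=w2d(s['position'])[0]
    print('t%.2f deck x %.1f y %.1f z %.1f | f_deck %.1f %.1f %.1f | zaxis yaw vs -ydeck %.2f | tilt %s w %.1f'%(s['time'],*q,s['position'][2],*(f[:2]@RD),f[2],np.degrees(np.arctan2(R[1,2],R[0,2]))-np.degrees(DA)+90,R[:2,1].round(3),s['grip_width'])); return s
def case(p,X,zlo=90,zhi=110):
    Z=X[...,2]; m=(Z>zlo)&(Z<zhi)
    q=w2d(X.reshape(-1,3)).reshape(400,640,2); m&=(abs(q[...,0])<170)&(abs(q[...,1])<140)
    n,l,s,c=cv2.connectedComponentsWithStats(m.astype(np.uint8)); i=1+np.argmax(s[1:,4]); m=l==i
    Q=q[m].astype(np.float32); b=p[m].mean(1)
    return Q,b
E
python3 - <<'E'
from h import *
z=np.load('top0.npz'); p,d=z['p'],z['d']; C=cam('top'); X=cloud(C,d)
Q,b=case(p,X)
r=cv2.minAreaRect(Q); print(r)
# front edge: max x per y bin; left/right edges: extremes per x bin
def edge(k,sgn,lo,hi):
    o=1-k; pts=[]
    for a in np.arange(lo,hi,4):
        s=Q[(Q[:,o]>=a)&(Q[:,o]<a+4)]
        if len(s): pts.append((a+2,sgn*(sgn*s[:,k]).max()))
    pts=np.array(pts); f=np.polyfit(pts[:,0],pts[:,1],1); print('edge',k,sgn,np.degrees(np.arctan(f[0])).round(2),'at0',f[1].round(1),'resid',np.std(pts[:,1]-np.polyval(f,pts[:,0])).round(2))
edge(0,1,-80,70);edge(0,-1,-88,-60);edge(0,-1,60,80);edge(1,1,-55,25);edge(1,-1,-55,25)
Z=X[...,2];q=w2d(X.reshape(-1,3)).reshape(400,640,2)
m=(abs(q[...,0]+50)<50)&(abs(q[...,1]-145)<45)&(Z>80)
for v,u in np.argwhere(m): print(u,v,X[v,u].round(1),q[v,u].round(1))
print('pin pred px',[proj(C,[*d2w([-26-36*np.sin(a),122+36*np.cos(a)])[0],116])[0].round() for a in(.7,.9,1.1)])
s=st(); T=d2w([-116,-70])[0]; R=np.array(s['tcp_rot']); print(R.T@(np.r_[T,176]-s['position']),T)
E
```

```text
((-21.4486083984375, -3.01025390625), (179.24893188476562, 129.618896484375), 84.94220733642578)
edge 0 1 5.13 at0 43.0 resid 0.48
edge 0 -1 5.11 at0 -72.9 resid 0.11
edge 0 -1 5.87 at0 -75.3 resid 0.07
edge 1 1 -4.93 at0 85.0 resid 0.08
edge 1 -1 -5.88 at0 -93.4 resid 0.16
283 163 [540.1  67.1 116.9] [-48.4 148.4]
284 163 [540.3  64.6 115.7] [-48.4 145.9]
282 164 [537.4  69.6 116.9] [-50.8 151.2]
283 164 [538.   67.4 112.9] [-50.4 148.9]
284 164 [538.1  64.8 113. ] [-50.6 146.3]
285 164 [537.8  61.9 115.9] [-51.3 143.5]
282 165 [535.   69.6 115.6] [-53.2 151.5]
283 165 [535.   67.  115.7] [-53.4 148.9]
284 165 [535.3  64.5 114.5] [-53.5 146.4]
285 165 [535.   61.7 116.7] [-54.  143.7]
286 165 [537.9  60.9  95.7] [-51.3 142.5]
283 166 [532.2  66.7 117.8] [-56.3 149. ]
284 166 [532.6  64.4 114.8] [-56.1 146.6]
285 166 [533.4  62.3 109.6] [-55.6 144.4]
286 166 [535.1  60.7  97. ] [-54.1 142.7]
283 167 [533.1  69.2  90.1] [-55.1 151.3]
284 167 [531.4  65.3 103.6] [-57.2 147.7]
285 167 [531.7  62.9 101.8] [-57.2 145.2]
286 167 [534.3  61.9  82.5] [-54.7 143.9]
284 168 [531.8  67.3  80. ] [-56.6 149.6]
285 168 [531.7  64.6  81.1] [-57.  146.9]
pin pred px [array([283., 163.]), array([285., 165.]), array([287., 166.])]
t0.10 deck x -444.2 y -384.8 z 175.8 | f_deck 0.5 0.0 -0.3 | zaxis yaw vs -ydeck 15.67 | tilt [-0.     0.001] w 93.6
[-4.00998120e+02  1.79875366e-03 -2.14497481e+02] [ 498.31568304 -157.69969313]
```

{"fn": "carry_out", "kwargs": {
  "delta_pos": [
    [0,0,0],
    [0,0,0],
    [-33,0,-31],
    [-33,0,-31],
    [-33,0,-31],
    [-33,0,-31],
    [-33,0,-32],
    [-33,0,-32],
    [-33,0,-32],
    [-33,0,-32],
    [-33,0,-32],
    [-31,0,-31],
    [0,0,0]
  ],
  "rot": [
    [0,7.85,0],
    [0,7.85,0],
    [0,0,0],
    [0,0,0],
    [0,0,0],
    [0,0,0],
    [0,0,0],
    [0,0,0],
    [0,0,0],
    [0,0,0],
    [0,0,0],
    [0,0,0],
    [0,0,0]
  ],
  "jaw": [0,0,0,0,0,0,0,0,0,0,0,0,0],
  "newtons": 20
}}

```text
time: 1.72
position: [499.3, -155.9, 175.7]
tcp_rot: [[-0.993, -0.001, 0.119], [-0.119, 0.001, -0.993], [0.001, -1.0, -0.001]]
ft_force: [-0.2, 0.1, 0.2]
grip_width: 0.5
```

```bash
python3 -c "
from h import *
st()"
```

```text
t1.73 deck x -114.8 y -68.4 z 175.7 | f_deck -0.2 0.1 0.2 | zaxis yaw vs -ydeck 0.14 | tilt [-0.001  0.001] w 0.5
```

{"fn": "carry_out", "kwargs": {
  "delta_pos": [
    [0,41,1],
    [0,41,1],
    [0,42,0],
    [-10,0,0],
    [-7,0,0],
    [-3,0,0],
    [-3,0,0],
    [-3,0,0],
    [-3,0,0],
    [-3,0,0]
  ],
  "rot": [
    [0,0,0],
    [0,0,0],
    [0,0,0],
    [0,0,0],
    [0,0,0],
    [0,0,0],
    [0,0,0],
    [0,0,0],
    [0,0,0],
    [0,0,0]
  ],
  "jaw": [0,0,0,0,0,0,0,0,0,0]
}}

```text
time: 2.98
position: [530.3, -156.4, 52.3]
tcp_rot: [[-0.993, -0.001, 0.115], [-0.115, -0.0, -0.993], [0.001, -1.0, 0.0]]
ft_force: [-3.2, -2.6, 0.9]
grip_width: 0.6
```

```bash
python3 -c "
from h import *
st()"
```

```text
t2.98 deck x -84.0 y -72.5 z 52.3 | f_deck -3.5 -2.2 0.9 | zaxis yaw vs -ydeck -0.04 | tilt [-0.001 -0.   ] w 0.6
```

{"fn": "carry_out", "kwargs": {
  "delta_pos": [
    [-3,0,0],
    [-3,0,0],
    [-3,0,0],
    [0,0,0]
  ],
  "rot": [
    [0,0,0],
    [0,0,0],
    [0,0,0],
    [0,0,0]
  ],
  "jaw": [0,0,0,0]
}}

```text
time: 3.48
position: [539.8, -155.0, 52.2]
tcp_rot: [[-0.993, 0.001, 0.116], [-0.116, 0.0, -0.993], [-0.001, -1.0, -0.0]]
ft_force: [-0.4, 0.0, -0.9]
grip_width: 0.4
```

```bash
cat >> h.py <<'E'
def look(name='top',save=None):
    s=st(); p,d=grab_frame(name); C=cam(name,s); X=cloud(C,d)
    if save: cv2.imwrite(save,p[:,:,::-1])
    Q,b=case(p,X,93,106)
    def edge(k,sgn,lo,hi):
        o=1-k; pts=[]
        for a in np.arange(lo,hi,4):
            t=Q[(Q[:,o]>=a)&(Q[:,o]<a+4)]
            if len(t)>2: pts.append((a+2,sgn*(sgn*t[:,k]).max()))
        pts=np.array(pts)
        if len(pts)<4: return None
        f=np.polyfit(*pts.T,1); e=pts[:,1]-np.polyval(f,pts[:,0]); k2=abs(e)<2
        f=np.polyfit(*pts[k2].T,1); return f
    c=Q.mean(0); f=edge(0,1,c[1]-75,c[1]+75); l=edge(1,1,c[0]-45,c[0]+40); r=edge(1,-1,c[0]-45,c[0]+40)
    print('front slope deg (=-yaw) %.2f, front x at y0 %.1f'%(np.degrees(np.arctan(f[0])),f[1]))
    for n,e in(('left',l),('right',r)):
        if e is not None: print(n,'yaw %.2f y at front-60: %.1f'%(np.degrees(np.arctan(e[0])),np.polyval(e,f[1]-60)))
    return s,p,d,C,X
E
python3 -c "
from h import *
look(save='pics/t2.png')"
```

```text
t3.48 deck x -74.5 y -72.1 z 52.2 | f_deck -0.3 0.1 -0.9 | zaxis yaw vs -ydeck -0.03 | tilt [0.001 0.   ] w 0.4
front slope deg (=-yaw) 0.32, front x at y0 50.4
left yaw -0.46 y at front-60: 90.3
right yaw -38.28 y at front-60: -37.9
```

{"fn": "carry_out", "kwargs": {
  "delta_pos": [
    [28,0,0],
    [0,0,-47],
    [0,0,-48],
    [0,0,-47],
    [0,0,0],
    [-22,0,0],
    [-4,0,0],
    [-3,0,0],
    [-3,0,0],
    [-3,0,0],
    [-3,0,0],
    [-3,0,0],
    [0,0,0]
  ],
  "rot": [
    [0,0,0],
    [0,0,0],
    [0,0,0],
    [0,0,0],
    [0,0,0],
    [0,0,0],
    [0,0,0],
    [0,0,0],
    [0,0,0],
    [0,0,0],
    [0,0,0],
    [0,0,0],
    [0,0,0]
  ],
  "jaw": [0,0,0,0,0,0,0,0,0,0,0,0,0]
}}

```text
time: 5.15
position: [536.3, -12.7, 52.3]
tcp_rot: [[-0.993, 0.001, 0.116], [-0.116, -0.0, -0.993], [-0.001, -1.0, 0.0]]
ft_force: [-0.3, -0.3, -0.8]
grip_width: 0.2
```

```bash
python3 -c "
from h import *
look(save='pics/t3.png')"
```

```text
t5.15 deck x -61.5 y 69.6 z 52.3 | f_deck -0.4 -0.3 -0.8 | zaxis yaw vs -ydeck -0.03 | tilt [ 0.001 -0.   ] w 0.2
front slope deg (=-yaw) 3.49, front x at y0 59.9
left yaw 60.93 y at front-60: -1.5
right yaw -4.70 y at front-60: -91.0
```

View pics/t3.png

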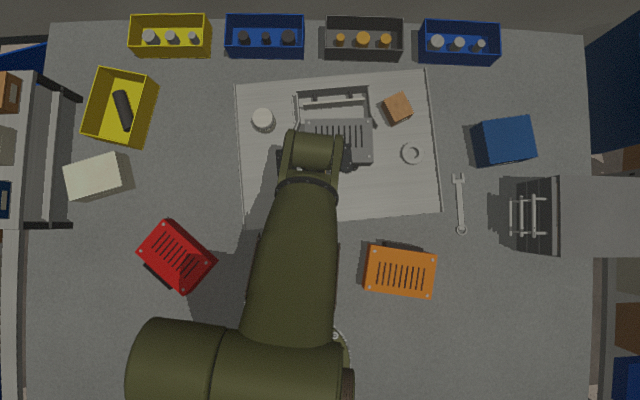

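Top view: the arm is over the left corner. The supply at (337,143) is entering the bay at about −4° and the other stock hasn't moved. Next I push the right corner.

{"fn": "carry_out", "kwargs": {
  "delta_pos": [
    [28,0,0],
    [0,0,47],
    [0,0,47],
    [0,0,47],
    [0,0,0],
    [-9,0,0],
    [-3,0,0],
    [-3,0,0],
    [-3,0,0],
    [-3,0,0],
    [-3,0,0],
    [-3,0,0],
    [-3,0,0],
    [-3,0,0],
    [0,0,0]
  ],
  "rot": [
    [0,0,0],
    [0,0,0],
    [0,0,0],
    [0,0,0],
    [0,0,0],
    [0,0,0],
    [0,0,0],
    [0,0,0],
    [0,0,0],
    [0,0,0],
    [0,0,0],
    [0,0,0],
    [0,0,0],
    [0,0,0],
    [0,0,0]
  ],
  "jaw": [0,0,0,0,0,0,0,0,0,0,0,0,0,0,0]
}}

```text
time: 7.08
position: [557.5, -151.9, 52.2]
tcp_rot: [[-0.993, 0.0, 0.116], [-0.116, 0.0, -0.993], [-0.0, -1.0, -0.0]]
ft_force: [1.0, -0.2, -0.4]
grip_width: 0.5
```

```bash
python3 -c "
from h import *
look(save='pics/t4.png')"
```

```text
t7.08 deck x -56.6 y -71.1 z 52.2 | f_deck 1.0 -0.3 -0.4 | zaxis yaw vs -ydeck -0.03 | tilt [0. 0.] w 0.5
front slope deg (=-yaw) -1.01, front x at y0 68.3
left yaw 0.53 y at front-60: 91.0
right yaw -37.79 y at front-60: -29.8
```

{"fn": "carry_out", "kwargs": {
  "delta_pos": [
    [28,0,0],
    [0,0,-47],
    [0,0,-47],
    [0,0,-47],
    [0,0,0],
    [-21,0,0],
    [-3,0,0],
    [-3,0,0],
    [-3,0,0],
    [-3,0,0],
    [-3,0,0],
    [-3,0,0],
    [-3,0,0],
    [0,0,0]
  ],
  "rot": [
    [0,0,0],
    [0,0,0],
    [0,0,0],
    [0,0,0],
    [0,0,0],
    [0,0,0],
    [0,0,0],
    [0,0,0],
    [0,0,0],
    [0,0,0],
    [0,0,0],
    [0,0,0],
    [0,0,0],
    [0,0,0]
  ],
  "jaw": [0,0,0,0,0,0,0,0,0,0,0,0,0,0]
}}

```text
time: 8.88
position: [555.2, -10.5, 52.3]
tcp_rot: [[-0.993, 0.001, 0.116], [-0.116, -0.0, -0.993], [-0.001, -1.0, 0.0]]
ft_force: [-0.9, 0.3, -0.2]
grip_width: 0.3
```

```bash
python3 -c "
from h import *
look()"
```

```text
t8.88 deck x -42.4 y 69.6 z 52.3 | f_deck -0.8 0.4 -0.2 | zaxis yaw vs -ydeck -0.03 | tilt [ 0.001 -0.   ] w 0.3
front slope deg (=-yaw) 3.39, front x at y0 79.0
left yaw 31.03 y at front-60: 53.5
right yaw -4.83 y at front-60: -90.7h.py:47: RankWarning: Polyfit may be poorly conditioned
  f=np.polyfit(*pts[k2].T,1); return f
```

{"fn": "carry_out", "kwargs": {
  "delta_pos": [
    [28,0,0],
    [0,0,47],
    [0,0,47],
    [0,0,47],
    [0,0,0],
    [-9,0,0],
    [-3,0,0],
    [-3,0,0],
    [-3,0,0],
    [-3,0,0],
    [-3,0,0],
    [-3,0,0],
    [-3,0,0],
    [-3,0,0],
    [0,0,0]
  ],
  "rot": [
    [0,0,0],
    [0,0,0],
    [0,0,0],
    [0,0,0],
    [0,0,0],
    [0,0,0],
    [0,0,0],
    [0,0,0],
    [0,0,0],
    [0,0,0],
    [0,0,0],
    [0,0,0],
    [0,0,0],
    [0,0,0],
    [0,0,0]
  ],
  "jaw": [0,0,0,0,0,0,0,0,0,0,0,0,0,0,0]
}}

```text
time: 10.8
position: [576.4, -149.7, 52.2]
tcp_rot: [[-0.993, 0.0, 0.116], [-0.116, 0.0, -0.993], [-0.001, -1.0, -0.0]]
ft_force: [-0.1, -0.5, -0.3]
grip_width: 0.4
```

```bash
python3 -c "
from h import *
look()"
```

```text
t10.80 deck x -37.6 y -71.1 z 52.2 | f_deck -0.1 -0.5 -0.3 | zaxis yaw vs -ydeck -0.03 | tilt [0. 0.] w 0.4
front slope deg (=-yaw) -0.49, front x at y0 86.9
left yaw 0.97 y at front-60: 91.7
right yaw -31.44 y at front-60: -31.2
```

{"fn": "carry_out", "kwargs": {
  "delta_pos": [
    [28,0,0],
    [0,0,-47],
    [0,0,-47],
    [0,0,-47],
    [0,0,0],
    [-21,0,0],
    [-3,0,0],
    [-3,0,0],
    [-3,0,0],
    [-3,0,0],
    [-3,0,0],
    [-2,0,0]
  ],
  "rot": [
    [0,0,0],
    [0,0,0],
    [0,0,0],
    [0,0,0],
    [0,0,0],
    [0,0,0],
    [0,0,0],
    [0,0,0],
    [0,0,0],
    [0,0,0],
    [0,0,0],
    [0,0,0]
  ],
  "jaw": [0,0,0,0,0,0,0,0,0,0,0,0]
}}

```text
time: 12.35
position: [569.7, -8.6, 52.1]
tcp_rot: [[-0.993, -0.0, 0.116], [-0.116, 0.0, -0.993], [0.0, -1.0, -0.0]]
ft_force: [-2.8, 0.5, -0.2]
grip_width: 0.6
```

```bash
python3 -c "
from h import *
look()"
```

```text
t12.35 deck x -27.8 y 69.8 z 52.1 | f_deck -2.7 0.8 -0.2 | zaxis yaw vs -ydeck -0.03 | tilt [-0.  0.] w 0.6
front slope deg (=-yaw) 2.55, front x at y0 94.7
left yaw 59.22 y at front-60: -5.8
right yaw -2.96 y at front-60: -89.1
```

{"fn": "carry_out", "kwargs": {
  "delta_pos": [
    [28,0,0],
    [0,0,47],
    [0,0,47],
    [0,0,47],
    [0,0,0],
    [-13,0,0],
    [-3,0,0],
    [-3,0,0],
    [-3,0,0],
    [-3,0,0],
    [-3,0,0],
    [-3,0,0]
  ],
  "rot": [
    [0,0,0],
    [0,0,0],
    [0,0,0],
    [0,0,0],
    [0,0,0],
    [0,0,0],
    [0,0,0],
    [0,0,0],
    [0,0,0],
    [0,0,0],
    [0,0,0],
    [0,0,0]
  ],
  "jaw": [0,0,0,0,0,0,0,0,0,0,0,0]
}}

```text
time: 13.9
position: [589.0, -148.6, 52.2]
tcp_rot: [[-0.993, -0.0, 0.115], [-0.115, -0.0, -0.993], [0.0, -1.0, 0.0]]
ft_force: [-2.2, -3.5, 1.0]
grip_width: 0.3
```

```bash
python3 -c "
from h import *
look()"
```

```text
t13.90 deck x -24.9 y -71.5 z 52.2 | f_deck -2.6 -3.2 1.0 | zaxis yaw vs -ydeck -0.04 | tilt [-0. -0.] w 0.3
front slope deg (=-yaw) -0.27, front x at y0 100.0
left yaw 0.40 y at front-60: 91.3
right yaw -39.64 y at front-60: -23.6
```

{"fn": "carry_out", "kwargs": {
  "delta_pos": [
    [28,0,0],
    [0,0,-47],
    [0,0,-47],
    [0,0,-47],
    [0,0,0],
    [-20,0,0],
    [-3,0,0],
    [-3,0,0],
    [-3,0,0],
    [-3,0,0],
    [-2,0,0],
    [-2,0,0]
  ],
  "rot": [
    [0,0,0],
    [0,0,0],
    [0,0,0],
    [0,0,0],
    [0,0,0],
    [0,0,0],
    [0,0,0],
    [0,0,0],
    [0,0,0],
    [0,0,0],
    [0,0,0],
    [0,0,0]
  ],
  "jaw": [0,0,0,0,0,0,0,0,0,0,0,0]
}}

```text
time: 15.45
position: [580.5, -7.4, 52.1]
tcp_rot: [[-0.993, -0.0, 0.116], [-0.116, 0.0, -0.993], [0.0, -1.0, -0.0]]
ft_force: [-3.5, 1.5, -0.1]
grip_width: 0.2
```

```bash
python3 -c "
from h import *
look()"
```

```text
t15.45 deck x -16.9 y 69.8 z 52.1 | f_deck -3.3 1.9 -0.1 | zaxis yaw vs -ydeck -0.04 | tilt [-0.  0.] w 0.2
front slope deg (=-yaw) 1.69, front x at y0 106.3
left yaw 54.56 y at front-60: -1.7
right yaw -2.12 y at front-60: -88.8
```

{"fn": "carry_out", "kwargs": {
  "delta_pos": [
    [28,0,0],
    [0,0,47],
    [0,0,47],
    [0,0,47],
    [0,0,0],
    [-17,0,0],
    [-3,0,0],
    [-3,0,0],
    [-3,0,0],
    [-3,0,0],
    [-2,0,0]
  ],
  "rot": [
    [0,0,0],
    [0,0,0],
    [0,0,0],
    [0,0,0],
    [0,0,0],
    [0,0,0],
    [0,0,0],
    [0,0,0],
    [0,0,0],
    [0,0,0],
    [0,0,0]
  ],
  "jaw": [0,0,0,0,0,0,0,0,0,0,0]
}}

```text
time: 16.88
position: [599.8, -147.3, 52.2]
tcp_rot: [[-0.993, -0.0, 0.115], [-0.115, -0.0, -0.993], [0.0, -1.0, 0.0]]
ft_force: [-3.0, -2.0, -0.2]
grip_width: 0.4
```

```bash
python3 -c "
from h import *
look()"
```

```text
t16.88 deck x -14.0 y -71.4 z 52.2 | f_deck -3.2 -1.6 -0.2 | zaxis yaw vs -ydeck -0.04 | tilt [-0. -0.] w 0.4
front slope deg (=-yaw) -0.76, front x at y0 111.1
left yaw 0.51 y at front-60: 91.3
right yaw -36.05 y at front-60: -25.2
```

{"fn": "carry_out", "kwargs": {
  "delta_pos": [
    [28,0,0],
    [0,0,-47],
    [0,0,-47],
    [0,0,-47],
    [0,0,0],
    [-20,0,0],
    [-3,0,0],
    [-3,0,0],
    [-2,0,0],
    [-2,0,0],
    [-2,0,0]
  ],
  "rot": [
    [0,0,0],
    [0,0,0],
    [0,0,0],
    [0,0,0],
    [0,0,0],
    [0,0,0],
    [0,0,0],
    [0,0,0],
    [0,0,0],
    [0,0,0],
    [0,0,0]
  ],
  "jaw": [0,0,0,0,0,0,0,0,0,0,0]
}}

```text
time: 18.3
position: [586.8, -6.6, 52.1]
tcp_rot: [[-0.993, -0.002, 0.115], [-0.115, 0.0, -0.993], [0.002, -1.0, -0.0]]
ft_force: [-7.1, 0.9, 3.1]
grip_width: 0.3
```

```bash
python3 -c "
from h import *
look()"
```

```text
t18.30 deck x -10.6 y 69.8 z 52.1 | f_deck -7.0 1.7 3.1 | zaxis yaw vs -ydeck -0.04 | tilt [-0.002  0.   ] w 0.3
front slope deg (=-yaw) 0.42, front x at y0 114.3
left yaw 55.34 y at front-60: -13.8
right yaw -0.63 y at front-60: -87.5
```

{"fn": "carry_out", "kwargs": {
  "delta_pos": [
    [28,0,0],
    [0,0,47],
    [0,0,47],
    [0,0,47],
    [0,0,0],
    [-20,0,0],
    [-2,0,0],
    [-2,0,0],
    [-2,0,0],
    [-2,0,0],
    [-1,0,0]
  ],
  "rot": [
    [0,0,0],
    [0,0,0],
    [0,0,0],
    [0,0,0],
    [0,0,0],
    [0,0,0],
    [0,0,0],
    [0,0,0],
    [0,0,0],
    [0,0,0],
    [0,0,0]
  ],
  "jaw": [0,0,0,0,0,0,0,0,0,0,0]
}}

```text
time: 19.73
position: [604.2, -146.9, 52.3]
tcp_rot: [[-0.993, -0.002, 0.115], [-0.115, -0.0, -0.993], [0.002, -1.0, 0.0]]
ft_force: [-7.1, -2.1, 3.4]
grip_width: 0.1
```

```bash
python3 -c "
from h import *
look()"
```

```text
t19.73 deck x -9.6 y -71.6 z 52.3 | f_deck -7.3 -1.3 3.4 | zaxis yaw vs -ydeck -0.04 | tilt [-0.002 -0.   ] w 0.1
front slope deg (=-yaw) -0.64, front x at y0 116.1
left yaw 0.68 y at front-60: 91.3
right yaw -28.37 y at front-60: -29.7
```

{"fn": "carry_out", "kwargs": {
  "delta_pos": [
    [28,0,0],
    [0,0,-47],
    [0,0,-47],
    [0,0,-47],
    [0,0,0],
    [-21,0,0],
    [-2,0,0],
    [-2,0,0],
    [-2,0,0],
    [-2,0,0],
    [-1,0,0]
  ],
  "rot": [
    [0,0,0],
    [0,0,0],
    [0,0,0],
    [0,0,0],
    [0,0,0],
    [0,0,0],
    [0,0,0],
    [0,0,0],
    [0,0,0],
    [0,0,0],
    [0,0,0]
  ],
  "jaw": [0,0,0,0,0,0,0,0,0,0,0]
}}

```text
time: 21.15
position: [588.6, -6.5, 52.2]
tcp_rot: [[-0.993, -0.005, 0.115], [-0.115, -0.0, -0.993], [0.005, -1.0, -0.001]]
ft_force: [-19.1, -1.0, 11.9]
grip_width: 0.1
```

```bash
python3 -c "
from h import *
look()"
```

```text
t21.15 deck x -8.8 y 69.7 z 52.2 | f_deck -19.1 1.2 11.9 | zaxis yaw vs -ydeck -0.04 | tilt [-0.005 -0.   ] w 0.1
front slope deg (=-yaw) 0.54, front x at y0 116.8
left yaw 56.59 y at front-60: -5.7
right yaw -1.18 y at front-60: -87.1
```

{"fn": "carry_out", "kwargs": {
  "delta_pos": [
    [28,0,0],
    [0,0,47],
    [0,0,47],
    [0,0,47],
    [0,0,0],
    [-21,0,0],
    [-2,0,0],
    [-2,0,0],
    [-1,0,0],
    [-1,0,0]
  ],
  "rot": [
    [0,0,0],
    [0,0,0],
    [0,0,0],
    [0,0,0],
    [0,0,0],
    [0,0,0],
    [0,0,0],
    [0,0,0],
    [0,0,0],
    [0,0,0]
  ],
  "jaw": [0,0,0,0,0,0,0,0,0,0]
}}

```text
time: 22.45
position: [605.0, -146.5, 52.3]
tcp_rot: [[-0.993, -0.002, 0.116], [-0.116, -0.0, -0.993], [0.002, -1.0, -0.0]]
ft_force: [-7.0, -1.2, 3.5]
grip_width: 0.4
```

```bash
python3 -c "
from h import *
look()"
```

```text
t22.45 deck x -8.7 y -71.3 z 52.3 | f_deck -7.1 -0.4 3.5 | zaxis yaw vs -ydeck -0.04 | tilt [-0.002 -0.   ] w 0.4
front slope deg (=-yaw) -0.55, front x at y0 117.1
left yaw 0.58 y at front-60: 90.9
right yaw -22.93 y at front-60: -32.2
```

{"fn": "carry_out", "kwargs": {
  "delta_pos": [
    [-1,0,0],
    [0,0,0]
  ],
  "rot": [
    [0,0,0],
    [0,0,0]
  ],
  "jaw": [0,0]
}}

```text
time: 22.75
position: [605.1, -146.5, 52.3]
tcp_rot: [[-0.993, -0.004, 0.115], [-0.115, 0.0, -0.993], [0.004, -1.0, -0.001]]
ft_force: [-13.6, -1.0, 7.0]
grip_width: 0.5
```

{"fn": "carry_out", "kwargs": {
  "delta_pos": [
    [-0.6,0,0],
    [0,0,0]
  ],
  "rot": [
    [0,0,0],
    [0,0,0]
  ],
  "jaw": [0,0]
}}

```text
time: 23.0
position: [605.1, -146.5, 52.3]
tcp_rot: [[-0.993, -0.005, 0.115], [-0.115, 0.0, -0.993], [0.005, -1.0, -0.001]]
ft_force: [-18.2, -0.8, 9.9]
grip_width: 0.4
```

```bash
python3 -c "
from h import *
look()"
```

```text
t23.00 deck x -8.6 y -71.3 z 52.3 | f_deck -18.2 1.4 9.9 | zaxis yaw vs -ydeck -0.05 | tilt [-0.005  0.   ] w 0.4
front slope deg (=-yaw) -0.58, front x at y0 117.0
left yaw 0.61 y at front-60: 90.8
right yaw -25.45 y at front-60: -29.7
```

{"fn": "carry_out", "kwargs": {
  "delta_pos": [
    [28,0,0],
    [0,0,-47],
    [0,0,-47],
    [0,0,-47],
    [0,0,0],
    [-21,0,0],
    [-2,0,0],
    [-1,0,0],
    [-1,0,0],
    [-1,0,0],
    [0,0,0]
  ],
  "rot": [
    [0,0,0],
    [0,0,0],
    [0,0,0],
    [0,0,0],
    [0,0,0],
    [0,0,0],
    [0,0,0],
    [0,0,0],
    [0,0,0],
    [0,0,0],
    [0,0,0]
  ],
  "jaw": [0,0,0,0,0,0,0,0,0,0,0]
}}

```text
time: 24.42
position: [588.5, -6.7, 52.3]
tcp_rot: [[-0.993, -0.001, 0.115], [-0.115, -0.0, -0.993], [0.001, -1.0, 0.0]]
ft_force: [-4.9, -1.3, 3.4]
grip_width: 0.0
```

```bash
python3 -c "
from h import *
look()"
```

```text
t24.43 deck x -8.9 y 69.5 z 52.3 | f_deck -5.0 -0.7 3.4 | zaxis yaw vs -ydeck -0.04 | tilt [-0.001 -0.   ] w 0.0
front slope deg (=-yaw) -0.20, front x at y0 116.6
left yaw 58.49 y at front-60: -6.8
right yaw -0.23 y at front-60: -87.4
```

{"fn": "carry_out", "kwargs": {
  "delta_pos": [
    [-1,0,0],
    [-0.8,0,0],
    [0,0,0]
  ],
  "rot": [
    [0,0,0],
    [0,0,0],
    [0,0,0]
  ],
  "jaw": [0,0,0]
}}

```text
time: 24.85
position: [588.6, -6.6, 52.3]
tcp_rot: [[-0.993, -0.005, 0.115], [-0.115, -0.0, -0.993], [0.005, -1.0, -0.0]]
ft_force: [-18.5, -2.4, 12.6]
grip_width: 0.4
```

```bash
python3 -c "
from h import *
look()"
```

```text
t24.85 deck x -8.8 y 69.6 z 52.3 | f_deck -18.7 -0.2 12.6 | zaxis yaw vs -ydeck -0.04 | tilt [-0.005 -0.   ] w 0.4
front slope deg (=-yaw) -0.28, front x at y0 117.0
left yaw 59.59 y at front-60: -4.1
right yaw -0.61 y at front-60: -87.1
```

{"fn": "carry_out", "kwargs": {
  "delta_pos": [
    [26,0,0],
    [0,-50,0],
    [0,-60,0],
    [8,0,-39],
    [8,0,-39],
    [0,0,0]
  ],
  "rot": [
    [0,0,0],
    [0,0,0],
    [0,0,0],
    [0,0,0],
    [0,0,0],
    [0,0,0]
  ],
  "jaw": [0,0,0,40,40,40]
}}

```text
time: 25.65
position: [539.7, 68.1, 162.6]
tcp_rot: [[-0.993, 0.001, 0.118], [-0.118, 0.0, -0.993], [-0.001, -1.0, -0.0]]
ft_force: [0.1, -0.1, -0.2]
grip_width: 27.2
```

```bash
python3 - <<'E'
from h import *
s,p,d,C,X=look(save='pics/t9.png')
z=np.load('top0.npz'); X0=cloud(cam('top'),z['d'])
q0=w2d(X0.reshape(-1,3)).reshape(400,640,2)
m=(X0[...,2]>68)&(X0[...,2]<82)&(abs(q0[...,1])<84)&(q0[...,0]>95)&(q0[...,0]<140)
for X_ in (X0,X):
    q=w2d(X_.reshape(-1,3)).reshape(400,640,2)
    for nm,zl,zh,a,b in(('plate z68-82',68,82,95,160),):
        m=(X_[...,2]>zl)&(X_[...,2]<zh)&(abs(q[...,1])<80)&(q[...,0]>a)&(q[...,0]<b)
        if m.sum(): print(nm,m.sum(),np.percentile(q[m][:,0],[0,5,25,50,75,95,100]).round(1))
sw=ctrl.sense(); p,dw=grab_frame('wrist'); cv2.imwrite('pics/w9.png',p[:,:,::-1]); np.savez('w9.npz',p=p,d=dw,pos=sw['position'],rot=sw['tcp_rot'])
E
```

```text
t25.65 deck x -48.7 y 149.5 z 162.6 | f_deck 0.1 -0.2 -0.2 | zaxis yaw vs -ydeck 0.12 | tilt [0.001 0.   ] w 27.2
front slope deg (=-yaw) -0.38, front x at y0 116.9
left yaw -5.95 y at front-60: 93.6
right yaw -0.11 y at front-60: -87.1
plate z68-82 268 [111.2 112.2 113.8 116.7 149.  150.3 151.3]
plate z68-82 100 [147.5 148.5 149.1 149.5 149.9 150.8 151. ]
```

View pics/w9.png

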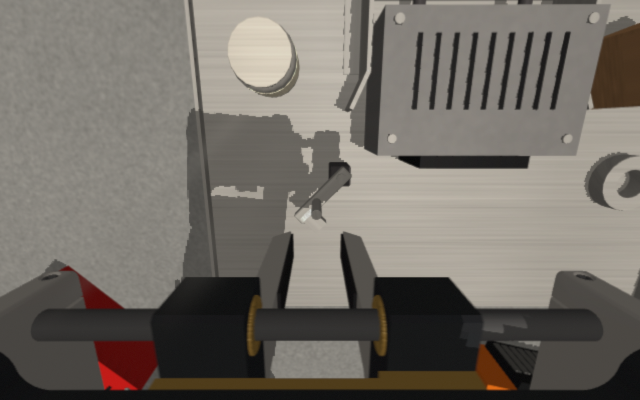

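Wrist view: keeper post at (340,172), with its arm running to (305,213). The pin stands near (317,212), just ahead of the open fingers. The case is straight in the bay. Now I locate the pin by depth.

```bash
python3 - <<'E'
from h import *
z=np.load('w9.npz'); C=cam('wrist',dict(position=z['pos'],tcp_rot=z['rot'])); X=cloud(C,z['d']); q=w2d(X.reshape(-1,3)).reshape(400,640,2)
sub=np.zeros((400,640),bool); sub[185:232,285:345]=1
for zl,zh in((85,125),(108,125),(66,80)):
    m=sub&(X[...,2]>zl)&(X[...,2]<zh)
    if m.sum():
        v,u=np.where(m); print(zl,zh,m.sum(),'px',u.mean().round(),v.mean().round(),'deck mean',q[m].mean(0).round(1),'min',q[m].min(0).round(1),'max',q[m].max(0).round(1),'ztop',X[m][:,2].max().round(1))
# case edges from wrist view
Q,b=case(z['p'],X,94,106); r=cv2.minAreaRect(Q[b>60]); print('case rect',r, 'x range',np.percentile(Q[:,0],[1,99]))
E
```

```text
85 125 168 px 316.0 210.0 deck mean [-48.  148.9] min [-54.5 144.2] max [-44.7 153.7] ztop 116.7
108 125 107 px 316.0 213.0 deck mean [-49.1 149. ] min [-54.5 144.3] max [-45.1 153.4] ztop 116.7
66 80 777 px 316.0 207.0 deck mean [-55.2 149.3] min [-82.3 122. ] max [-31.4 172.3] ztop 79.1
case rect ((55.82781982421875, 3.2052841186523438), (132.81219482421875, 181.68902587890625), 0.04750901833176613) x range [ -7.71256577 120.69232483]
```

{"fn": "carry_out", "kwargs": {
  "delta_pos": [
    [1,0,0.5],
    [0,39,0],
    [0,39,0],
    [0,0,0],
    [0,0,0],
    [0,0,0],
    [0,0,0]
  ],
  "rot": [
    [0,0,0],
    [0,0,0],
    [0,0,0],
    [0,0,0],
    [0,0,0],
    [0,0,0],
    [0,0,0]
  ],
  "jaw": [40,40,40,3,3,3,3],
  "newtons": 10
}}

```text
time: 26.62
position: [539.6, 66.1, 85.5]
tcp_rot: [[-0.993, 0.002, 0.116], [-0.116, 0.001, -0.993], [-0.002, -1.0, -0.0]]
ft_force: [-1.3, 1.7, 3.9]
grip_width: 8.2
```

```bash
python3 - <<'E'
from h import *
s=st(); p0=w2d(s['position'])[0]
a0=np.arctan2(-26-p0[0],p0[1]-122); print('a0',a0,'r',np.hypot(-26-p0[0],p0[1]-122))
a=np.linspace(a0,np.pi,17); P=np.c_[-26-36*np.sin(a),122+36*np.cos(a)]; D=-np.diff(P,axis=0)
print([[round(x,1),0,round(z,1)] for x,z in D])
E
```

```text
t26.62 deck x -49.0 y 147.5 z 85.5 | f_deck -1.1 1.8 3.9 | zaxis yaw vs -ydeck -0.04 | tilt [0.002 0.001] w 8.2
a0 0.7334422450600129 r 34.293233695258856
[[np.float64(3.7), 0, np.float64(3.9)], [np.float64(3.1), 0, np.float64(4.4)], [np.float64(2.4), 0, np.float64(4.8)], [np.float64(1.7), 0, np.float64(5.2)], [np.float64(0.9), 0, np.float64(5.3)], [np.float64(0.1), 0, np.float64(5.4)], [np.float64(-0.8), 0, np.float64(5.4)], [np.float64(-1.6), 0, np.float64(5.2)], [np.float64(-2.3), 0, np.float64(4.9)], [np.float64(-3.0), 0, np.float64(4.5)], [np.float64(-3.7), 0, np.float64(4.0)], [np.float64(-4.2), 0, np.float64(3.4)], [np.float64(-4.7), 0, np.float64(2.7)], [np.float64(-5.0), 0, np.float64(2.0)], [np.float64(-5.3), 0, np.float64(1.2)], [np.float64(-5.4), 0, np.float64(0.4)]]
```

```bash
python3 - <<'E'
from h import *
s=st(); p,d=grab_frame('wrist'); cv2.imwrite('pics/w10.png',p[:,:,::-1]); st()
E
```

```text
t26.62 deck x -49.0 y 147.5 z 85.5 | f_deck -1.1 1.8 3.9 | zaxis yaw vs -ydeck -0.04 | tilt [0.002 0.001] w 8.2
t26.68 deck x -48.9 y 147.4 z 85.4 | f_deck -1.7 3.2 6.3 | zaxis yaw vs -ydeck -0.03 | tilt [0.002 0.   ] w 7.7
```

View pics/w10.png

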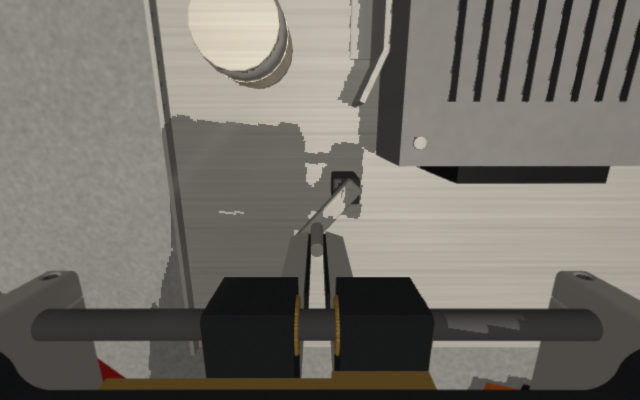

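Wrist view: the pin is at about (317,238), between the closed fingers but maybe near their forward edge. I'll check this by depth.

```bash
python3 - <<'E'
from h import *
s=st(); p,d=grab_frame('wrist'); C=cam('wrist',s); X=cloud(C,d); q=w2d(X.reshape(-1,3)).reshape(400,640,2)
for v in range(216,300,4): print(v,[(u,*q[v,u].round(0),X[v,u,2].round(0)) for u in (304,312,317,322,330)])
P=w2d(s['position'])[0]
pr=lambda x,y,z: proj(C,[*d2w([x,y])[0],z])[0].round()
print('tool tip front/back edge px',pr(P[0]+8,P[1],85.5),pr(P[0]-8,P[1],85.5),'at z116',pr(P[0]+8,P[1],116),pr(P[0]-8,P[1],116))
st()
E
```

```text
t26.68 deck x -48.9 y 147.4 z 85.4 | f_deck -1.7 3.2 6.3 | zaxis yaw vs -ydeck -0.03 | tilt [0.002 0.   ] w 7.7
216 [(304, np.float64(-58.0), np.float64(160.0), np.float64(19.0)), (312, np.float64(-58.0), np.float64(152.0), np.float64(18.0)), (317, np.float64(-42.0), np.float64(147.0), np.float64(71.0)), (322, np.float64(-42.0), np.float64(143.0), np.float64(71.0)), (330, np.float64(-41.0), np.float64(137.0), np.float64(72.0))]
220 [(304, np.float64(-62.0), np.float64(160.0), np.float64(19.0)), (312, np.float64(-45.0), np.float64(151.0), np.float64(70.0)), (317, np.float64(-45.0), np.float64(147.0), np.float64(71.0)), (322, np.float64(-45.0), np.float64(143.0), np.float64(70.0)), (330, np.float64(-45.0), np.float64(137.0), np.float64(72.0))]
224 [(304, np.float64(-66.0), np.float64(160.0), np.float64(20.0)), (312, np.float64(-47.0), np.float64(151.0), np.float64(74.0)), (317, np.float64(-47.0), np.float64(147.0), np.float64(76.0)), (322, np.float64(-48.0), np.float64(143.0), np.float64(70.0)), (330, np.float64(-48.0), np.float64(137.0), np.float64(71.0))]
228 [(304, np.float64(-52.0)
[... 5299 characters left out ...]
at64(-141.0), np.float64(147.0), np.float64(19.0)), (322, np.float64(-141.0), np.float64(142.0), np.float64(18.0)), (330, np.float64(-39.0), np.float64(142.0), np.float64(185.0))]
296 [(304, np.float64(-42.0), np.float64(153.0), np.float64(183.0)), (312, np.float64(-145.0), np.float64(152.0), np.float64(20.0)), (317, np.float64(-146.0), np.float64(147.0), np.float64(19.0)), (322, np.float64(-146.0), np.float64(142.0), np.float64(18.0)), (330, np.float64(-40.0), np.float64(142.0), np.float64(186.0))]
tool tip front/back edge px [317. 221.] [317. 241.] at z116 [317. 236.] [317. 259.]
t26.73 deck x -48.9 y 147.4 z 85.4 | f_deck -1.8 3.0 6.2 | zaxis yaw vs -ydeck -0.03 | tilt [0.002 0.   ] w 7.7
```

The pin is centred in the pads (deck about −51, 147), so I swing the arc.

{"fn": "carry_out", "kwargs": {
  "delta_pos": [
    [3.2,0,3.6],
    [3.1,0,4.3],
    [2.4,0,4.8],
    [1.7,0,5.2],
    [0.9,0,5.3],
    [0.1,0,5.4],
    [-0.8,0,5.4],
    [-1.6,0,5.2],
    [-2.3,0,4.9],
    [0,0,0]
  ],
  "rot": [
    [0,0,0],
    [0,0,0],
    [0,0,0],
    [0,0,0],
    [0,0,0],
    [0,0,0],
    [0,0,0],
    [0,0,0],
    [0,0,0],
    [0,0,0]
  ],
  "jaw": [3,3,3,3,3,3,3,3,3,3]
}}

```text
time: 27.98
position: [538.5, 20.8, 85.2]
tcp_rot: [[-0.993, 0.002, 0.115], [-0.115, -0.0, -0.993], [-0.002, -1.0, 0.001]]
ft_force: [0.5, 0.3, 7.1]
grip_width: 8.3
```

```bash
python3 -c "
from h import *
s=st(); p=w2d(s['position'])[0]; print(np.arctan2(-26-p[0],p[1]-122),np.hypot(-26-p[0],p[1]-122))"
```

```text
t27.98 deck x -55.3 y 102.6 z 85.2 | f_deck 0.5 0.2 7.1 | zaxis yaw vs -ydeck -0.04 | tilt [ 0.002 -0.   ] w 8.3
2.154041790816694 35.16276398246048
```

{"fn": "carry_out", "kwargs": {
  "delta_pos": [
    [-3,0,4.2],
    [-3.7,0,3.7],
    [-4.2,0,3.1],
    [-4.7,0,2.5],
    [-5,0,1.8],
    [-4,0,0.8],
    [0,0,0]
  ],
  "rot": [
    [0,0,0],
    [0,0,0],
    [0,0,0],
    [0,0,0],
    [0,0,0],
    [0,0,0],
    [0,0,0]
  ],
  "jaw": [3,3,3,3,3,3,3]
}}

```text
time: 28.85
position: [564.7, 8.6, 85.0]
tcp_rot: [[-0.993, 0.002, 0.116], [-0.116, 0.001, -0.993], [-0.002, -1.0, -0.001]]
ft_force: [1.5, 6.1, 5.1]
grip_width: 8.0
```

```bash
python3 -c "
from h import *
s=st(); p=w2d(s['position'])[0]; print(np.arctan2(-26-p[0],p[1]-122),np.hypot(-26-p[0],p[1]-122))"
```

```text
t28.85 deck x -30.7 y 87.5 z 85.0 | f_deck 2.2 5.9 5.1 | zaxis yaw vs -ydeck -0.03 | tilt [0.002 0.001] w 8.0
3.005549598612901 34.869172356446704
```

{"fn": "carry_out", "kwargs": {
  "delta_pos": [
    [-2,0,-0.6],
    [-2,0,0],
    [0,0,0]
  ],
  "rot": [
    [0,0,0],
    [0,0,0],
    [0,0,0]
  ],
  "jaw": [3,3,3]
}}

```text
time: 29.22
position: [568.4, 9.0, 85.0]
tcp_rot: [[-0.993, 0.001, 0.116], [-0.116, -0.0, -0.993], [-0.001, -1.0, 0.0]]
ft_force: [-0.1, 1.6, 5.6]
grip_width: 8.6
```

```bash
python3 -c "
from h import *
s=st(); p=w2d(s['position'])[0]; print(np.arctan2(-26-p[0],p[1]-122),np.hypot(-26-p[0],p[1]-122))"
```

```text
t29.23 deck x -27.0 y 87.5 z 85.0 | f_deck 0.1 1.6 5.6 | zaxis yaw vs -ydeck -0.03 | tilt [ 0.001 -0.   ] w 8.6
3.1119341417430033 34.56400324767457
```

{"fn": "carry_out", "kwargs": {
  "delta_pos": [
    [-1.5,0,0],
    [-1.5,0,0],
    [0,0,0]
  ],
  "rot": [
    [0,0,0],
    [0,0,0],
    [0,0,0]
  ],
  "jaw": [3,3,3]
}}

```text
time: 29.6
position: [570.8, 9.3, 84.8]
tcp_rot: [[-0.993, -0.0, 0.116], [-0.116, -0.0, -0.993], [0.0, -1.0, 0.0]]
ft_force: [-3.6, 1.0, 6.4]
grip_width: 8.5
```

```bash
python3 -c "
from h import *
s=st(); p=w2d(s['position'])[0]; print(np.arctan2(-26-p[0],p[1]-122),np.hypot(-26-p[0],p[1]-122))"
```

```text
t29.60 deck x -24.6 y 87.5 z 84.8 | f_deck -3.5 1.4 6.4 | zaxis yaw vs -ydeck -0.04 | tilt [-0. -0.] w 8.5
-3.102285065492567 34.572790509823335
```

{"fn": "carry_out", "kwargs": {
  "delta_pos": [
    [-1,0,0],
    [0,0,0]
  ],
  "rot": [
    [0,0,0],
    [0,0,0]
  ],
  "jaw": [3,3]
}}

```text
time: 29.85
position: [571.6, 9.4, 84.8]
tcp_rot: [[-0.993, -0.001, 0.115], [-0.115, -0.0, -0.993], [0.001, -1.0, 0.0]]
ft_force: [-4.7, 1.0, 6.0]
grip_width: 8.4
```

```bash
python3 -c "
from h import *
s=st()"
```

```text
t29.85 deck x -23.8 y 87.4 z 84.8 | f_deck -4.5 1.5 6.0 | zaxis yaw vs -ydeck -0.04 | tilt [-0.001 -0.   ] w 8.4
```

{"fn": "carry_out", "kwargs": {
  "delta_pos": [
    [0,0,0],
    [0,0,0],
    [0,0,0],
    [0,-40,0],
    [0,-40,0],
    [30,0,0],
    [0,0,0]
  ],
  "rot": [
    [0,0,0],
    [0,0,0],
    [0,0,0],
    [0,0,0],
    [0,0,0],
    [0,0,0],
    [0,0,0]
  ],
  "jaw": [30,30,30,30,30,30,30]
}}

```text
time: 30.72
position: [541.3, 6.0, 164.8]
tcp_rot: [[-0.993, 0.001, 0.115], [-0.115, -0.0, -0.993], [-0.001, -1.0, 0.0]]
ft_force: [0.6, 0.5, 0.2]
grip_width: 29.8
```

```bash
python3 - <<'E'
from h import *
s=st(); p,d=grab_frame('wrist'); cv2.imwrite('pics/w11.png',p[:,:,::-1]); C=cam('wrist',s); X=cloud(C,d); q=w2d(X.reshape(-1,3)).reshape(400,640,2)
B=(abs(q[...,0]+26)<30)&(q[...,1]>40)&(q[...,1]<150)
m=B&(X[...,2]>108)&(X[...,2]<122); print('pin',m.sum(),(q[m].min(0)+q[m].max(0))/2,q[m].mean(0))
m=B&(X[...,2]>66)&(X[...,2]<77); r=cv2.minAreaRect(q[m].astype(np.float32)); print('arm',m.sum(),r,q[m].min(0),q[m].max(0))
vx=q[m]-q[m].mean(0); w,V=np.linalg.eigh(vx.T@vx); print('axis',V[:,1],np.degrees(np.arctan2(V[0,1],V[1,1])))
Q,b=case(p,X,96,106); k=b>60; print('case',cv2.minAreaRect(Q[k]))
E
```

```text
t30.73 deck x -54.3 y 87.6 z 164.8 | f_deck 0.7 0.4 0.2 | zaxis yaw vs -ydeck -0.05 | tilt [ 0.001 -0.   ] w 29.8
pin 104 [-23.87423785  87.65202989] [-23.76558271  87.71144696]
arm 1167 ((-15.995637893676758, 93.62835693359375), (80.08351135253906, 30.011972427368164), 89.93858337402344) [-31.03313233  53.57932862] [ -1.00952149 133.68164202]
axis [-0.15678309  0.98763306] -9.020224511195421
case ((54.77497100830078, 2.9869537353515625), (181.37974548339844, 130.22889709472656), 89.91015625)
```

View pics/w11.png

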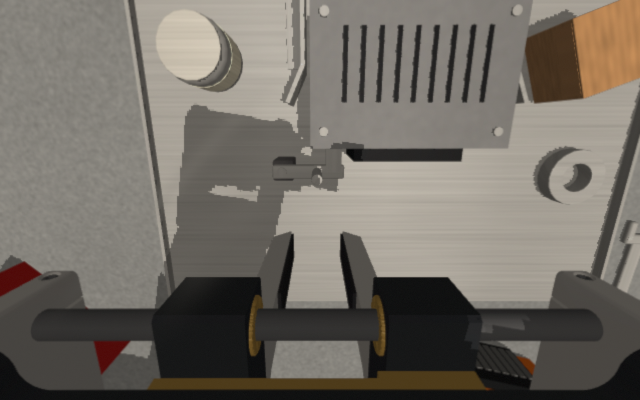

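Wrist view: the keeper arm lies across to −y behind the left rear corner, with its post at (284,168), pin at (316,175) and nose at (333,155). The case is straight. I'll confirm the end stop with a gentle push on the pin.

{"fn": "carry_out", "kwargs": {
  "delta_pos": [
    [0,0,0],
    [0,0,0],
    [0,40,0],
    [0,40,0],
    [-10,0,0],
    [-4,0,0],
    [-2,0,0],
    [-1,0,0],
    [0,0,0]
  ],
  "rot": [
    [0,0,0],
    [0,0,0],
    [0,0,0],
    [0,0,0],
    [0,0,0],
    [0,0,0],
    [0,0,0],
    [0,0,0],
    [0,0,0]
  ],
  "jaw": [0,0,0,0,0,0,0,0,0]
}}

```text
time: 31.9
position: [557.9, 7.8, 85.2]
tcp_rot: [[-0.993, -0.003, 0.116], [-0.116, -0.0, -0.993], [0.003, -1.0, 0.0]]
ft_force: [-12.8, -2.1, 2.1]
grip_width: 0.6
```

```bash
python3 -c "
from h import *
s=st()"
```

```text
t31.90 deck x -37.6 y 87.5 z 85.2 | f_deck -12.9 -0.6 2.1 | zaxis yaw vs -ydeck -0.03 | tilt [-0.003 -0.   ] w 0.6
```

The stop is firm: about 13 N with no movement. I back off and clear out.

{"fn": "carry_out", "kwargs": {
  "delta_pos": [
    [20,0,0],
    [20,0,0],
    [0,-50,0],
    [0,-50,0],
    [40,0,20],
    [40,0,20],
    [40,0,20],
    [0,0,0]
  ],
  "rot": [
    [0,0,0],
    [0,0,0],
    [0,0,0],
    [0,0,0],
    [0,0,0],
    [0,0,0],
    [0,0,0],
    [0,0,0]
  ],
  "jaw": [0,0,0,0,0,0,0,0]
}}

```text
time: 32.9
position: [406.5, -71.1, 186.3]
tcp_rot: [[-0.994, 0.004, 0.113], [-0.113, -0.001, -0.994], [-0.003, -1.0, 0.001]]
ft_force: [0.1, -0.6, -0.2]
grip_width: 0.4
```

```bash
python3 - <<'E'
from h import *
s,p,d,C,X=look(save='pics/t12.png')
s=st(); p,d=grab_frame('wrist'); cv2.imwrite('pics/w12.png',p[:,:,::-1]); C=cam('wrist',s); X=cloud(C,d); q=w2d(X.reshape(-1,3)).reshape(400,640,2)
B=(abs(q[...,0]+26)<30)&(q[...,1]>40)&(q[...,1]<150)
m=B&(X[...,2]>108)&(X[...,2]<122); print('pin',m.sum(),q[m].mean(0))
Q,b=case(p,X,96,106); k=b>60; print('case',cv2.minAreaRect(Q[k]))
E
```

```text
t32.90 deck x -197.1 y 26.7 z 186.3 | f_deck 0.0 -0.6 -0.2 | zaxis yaw vs -ydeck -0.16 | tilt [ 0.004 -0.001] w 0.4
front slope deg (=-yaw) -0.33, front x at y0 117.0
left yaw -0.44 y at front-60: 91.0
right yaw -0.02 y at front-60: -87.2
t32.95 deck x -196.1 y 27.1 z 186.1 | f_deck 0.2 0.5 -0.4 | zaxis yaw vs -ydeck -0.13 | tilt [ 0.004 -0.001] w 0.5
pin 160 [-25.55515677  86.91452689]
case ((-27.435157775878906, 86.09059143066406), (4.135056018829346, 9.406002044677734), 26.836820602416992)
```

View pics/w12.png

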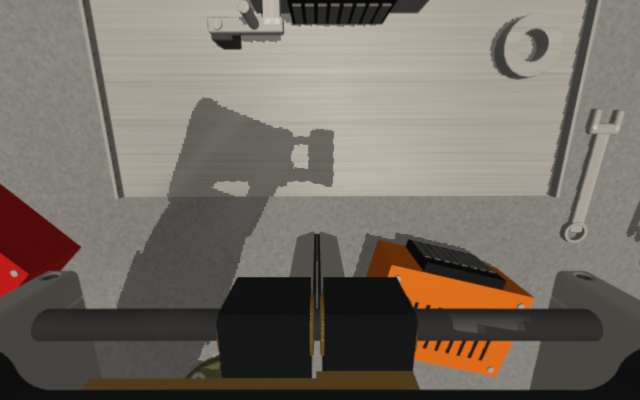

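Wrist view: the keeper is closed at (245,20) and the bearing, spanner and orange box haven't moved. The gripper touches nothing, so I hand in.

```bash
python3 -c "
from h import *
print(ctrl.close_job())"
```

```text
the job is handed in; nothing more can be done
None
```

The supply is home and straight in its bay, the keeper is closed against its stop, and the job was handed in at about 33 s with the gripper clear of everything. I pushed the two rear corners in turn, right first, and slew stayed within about 5°. I then pinched the keeper's pin, swung it round to the stop and let go.

**Supply home:** Both corners came up against a firm stop at nearly the same depth (tool −8.6 mm right, −8.8 mm left, measured from the shelf's origin).
- **Camera check:** The front edge lies 4.9 mm beyond where the back plate's face first was, which matches the plate's 5 mm travel. The close wrist view gave a yaw of 0.05°–0.1°; the final top view gave 0.0° to 0.4°.
- **Where they disagree:** The top view puts the front at 117 mm, against 120 mm nominal. It also read the plate's face about 3 mm short, so I took this as camera bias.

**Push force:** The highest reading was 19 N forward, about 22.5 N in total with the vertical part. I only saw force at the end of each move, so short peaks in between were not seen.

**Keeper closed:** After I let go, a 13 N push on the pin did not move it. The last look put the pin at (−25.6, 86.9), against a nominal (−26, 86).

**Other stock:** Nothing looked moved in the pictures I viewed, but I did not measure it or view the final top picture. The last close view covered the bearing, spanner and orange box; the carton and tin were last seen just before the final check push on the keeper's pin.

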